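Roll a steel post into the V-block and up to its stop

ROBOT

A 7-joint arm with a two-finger parallel gripper is mounted at the origin on the work surface. World frame = base frame: x ahead of the robot, y to its left, z up, the work surface at z = 0. Lengths are in m, angles in rad, forces in N, time in s.
With the tool pointing down it reaches from about 0.4 to 0.85 m from the base axis. Payload 10.4 kg.
Tool frame: the origin (TCP) lies on the front face of the gripper's body, between the roots of the fingers; the fingertips stand 73 mm ahead of it and the grasp point (between the pads) lies 54 mm ahead of it; z points along the fingers, y is the line along which they close (so a half turn about z gives the same grasp; the last joint's range is limited). The gripper opens to 85 mm and grips with 20 to 120 N. Pads are 22 mm wide; open, the fingers measure 114 mm over their backs; the gripper's body (76 mm by 85 mm) begins 54 mm behind the grasp point. The pads swing forward as they close: fully open they stand 13 mm farther back than shut.
Start: joints at [1.219, 0.332, -0.065, 1.46, 0.022, 1.35, -0.088], TCP at [0.202, -0.592, 0.304] pointing down, gripper open.
Joint ranges: [-2.6, 2.6], [-0.5, 2.12], [-1.47, 1.34], [0.16, 2.42], [-1.27, 4.41], [0.06, 2.06], [-2.6, 2.6]. Speed limits (rad/s): [2.22, 2.22, 2.79, 2.79, 3.14, 3.14, 3.14].

INTERFACE

Orientations are given as a unit quaternion [x, y, z, w].
In Python, from workcell import manip gives the robot as it stands.
- The arm moves only by the shell command python3 -m jog 'ROWS' [FORCE]. ROWS is JSON, a list of rows, each an object with "grip": the gripper command: -1 is fully open, 1 is shut, values between are in proportion; "slide": the shift along the tool's x, y, z in cm, a list of three; "yaw": the turn about the tool's z in rad. A call has 1 to 8 rows; each row shifts and turns the commanded pose from where the row before left it, along the tool's axes as they then stand; what a row does not reach is not made up. A row lasts 1/10 s, in which the tool goes at most 50 mm and 8.59 degrees, less where a joint would pass 70% of its speed; a pose out of reach is approached as far as the arm can. A call with a gripper value outside its range is refused whole. The fingers move at their own pace and stop on an object; FORCE is the grip in N (left out, the last holds). Time passes only in rows, so rows that do not move let the fingers close. It gives the time, the measured TCP pose, the force, the opening and the grip force at its end, in the units of the state.
- manip.get_obs(): the state, without advancing time (a new reading comes with each control period).
- manip.camera(name): name is "side" or "top"; returns the picture (400x640x3 uint8, blue, green, red); there is no depth.
- manip.calibration(name): a dict with "vfov" (degrees; the focal length in pixels is half the picture's height over the tangent of half this angle, whatever the lens; pixels are square), "cx", "cy" (the principal point, pixels), "k1" (the pictures are not rectified: a ray, as slopes to the right and down, at radius r is drawn at 1 + k1 r^2 times it, then the intrinsics apply), "camera_from_world" (4x4, takes a point from world to camera coordinates). Camera axes: x right, y down, z forward; pixel columns grow to the right and rows downward; lengths in m; the calibration is good to about 2 mm. A picture is of the moment at which its call begins. calibration takes no time and is no camera call.
- manip.hand_in(): hands the job in; it is judged then, once.
Trained networks look in the newest picture that a camera, given by its name, has taken for a name from the list of things; names that differ only in an ending like _2 or _b are one class to them, and where a whole thing is asked for, a point or a joint stands for the part that bears it (a point fixed in the world has none). Each returns a list of dicts, best first, with "conf" (0 to 1); they miss things now and then, are a little off and sometimes report something else, mostly with a low value. They report only what shows in the picture. A call takes as long as a camera call. They do not tell look-alikes from the thing itself.
- manip.masks_of(thing, camera): "region" (400x640 bool, what is visible of it) and "centre" ([column, row] in pixels, amid what is visible of it).
The state is a dict: "clock": time; "joint_pos": joint angles; "joint_velocities": joint speeds; "tau": joint torques, N m; "position": TCP position; "ee_rot": TCP orientation; "ft_force": force on the tool from outside, world axes, zero at the start; "torque": the same for the moment, N m; "grip_width": opening from 0.0 (shut) to 1.0 (fully open); "grasp_force": force on a finger pad.
Only numpy, scipy, OpenCV 4.12 (cv2) and the standard library are available. Lean on these libraries where they do the work, as an engineer would, in place of code of your own. Each camera call takes 0.05 s, during which the arm holds its last target. There are 200 camera calls.

TASK

Roll the loose steel post along the bench by its side, up the ramp and into the V-block, so that it lies down in the V; then push it endways with a fingertip until its end is against the stop plate. Only push it: do not pick it up or lift it. Leave the jar, bottle, beaker and screwdriver alone, and finish clear of everything.

Things in the scene. Friction and masses are not known exactly. Their poses are not given: they have to be found in the camera images.
- post: plain stainless-steel round post (tube), 38 mm in diameter, 180 mm long, 0.3 to 0.55 kg, loose on the bench on the ramp side of the V-block; it rolls freely. Origin: its middle, on its axis (19 mm above the bench at first). Its x axis runs along the post, within 0.2 rad of the V-block's x axis at the start; y and z turn as it rolls
- vblock: bare aluminium V-block, screwed down, with a lead-in ramp. Origin on the bench, under the axis of a seated post; x runs along the V to the stop plate, y points down the ramp to the loose post, z up. V and ramp run from x = -80 to 90 mm. A post that is fully home has its middle at x = 0, y = 0, z = 25 mm; its free end overhangs the V's -x end by 10 mm
- vblock_lip (a point): middle of the lip, at x = 5, y = 12, z = 9.5 mm in the V-block's frame: from here the ramp falls straight to the bench at y = 72 mm, and on the other side a 30 degree flank falls into the V (bottom at y = -3, z = 1 mm), which then rises at 45 degrees to a flat-topped back wall 34 mm high (y = -36 to -54 mm)
- vblock_stop (a point): point on the face of the steel stop plate (at x = 90, y = 0, z = 25 mm in the V-block's frame), where the middle of the post's end comes. The plate stands across the +x end of the V, 46 mm high, 12 mm thick, from y = -54 to 28 mm
- jar: small amber glass jar with white cap, 42 mm in diameter, 55 mm high, behind the V-block's back wall; origin at the centre of its underside; to be left alone
- bottle: white plastic bottle with blue cap, 60 mm in diameter, 130 mm high, beyond the stop-plate end; origin at the centre of its underside; to be left alone
- beaker: open glass beaker, 66 mm in diameter, 75 mm high, near the free end of the V, on its back-wall side; origin at the centre of its underside; to be left alone
- driver: screwdriver 170 mm long with an orange handle, lying on the bench behind the loose post; origin on the bench under its middle; to be left alone
Mind the look-alikes: they are no part of the job. There is more than one size of the post; the one meant has the size given above.

How it is judged:
On the way, in this order (a step that is already met when the one before it is completed fails the run):
1. the post is rolled along the bench towards the V-block (angular speed of post above 0.4 rad/s and y of post in the frame of vblock between 0.02 and 0.125 m and height (world z) of post below 0.033 m), for 0.15 s.
2. the post lies down in the V (y of post in the frame of vblock between -0.005 and 0.005 m and height (world z) of post below 0.0275 m), for 0.1 s.
At the end, for the whole second after the job is handed in: the post lies still and fully down in the V (middle within 3 mm across the V, 22 to 27.5 mm above the bench, parallel within 0.03 rad) with its end within 3 mm of the stop plate (x of post in the frame of vblock between -0.003 and 0.003 m and y of post in the frame of vblock between -0.003 and 0.003 m and height (world z) of post between 0.022 and 0.0275 m and angle between the x axis of post and the x axis of vblock, either way round below 0.03 rad and linear speed of post below 0.01 m/s); the robot touches nothing.
It fails at once if the post was lifted (its middle more than 42 mm above the bench) (height (world z) of post above 0.042 m).
It fails at once if the post was tipped up (angle between post's own x axis and vertical below 1.32 rad or angle between post's own x axis and vertical above 1.82 rad).
It fails at once if the jar, bottle, beaker or screwdriver was moved by more than 15 mm (distance of any of jar, bottle, beaker, driver from where it was at the start of the episode above 0.015 m).
It also fails if it takes over 53 s, if anything falls off the work surface, if the arm or the gripper's body presses on something with over 40 N, if the wrist force passes 120 N, or if a joint passes its speed limit or range.

## Working session

There is one attempt and no reset: what is moved stays moved. The work goes in short steps, Python scripts to look and compute and a shell command to move; the robot and the scene stay as the last step left them, time stands still between calls to the robot, and variables do not carry over. Pictures are saved under pics/ and viewed, at most 13 in all, crops included, and the job is handed in when it is done.

```bash
mkdir -p pics
cat > h.py <<'E'
import numpy as np, cv2
from workcell import manip
def cal(n):
    c=manip.calibration(n); f=200/np.tan(np.radians(c["vfov"])/2)
    return f,c["cx"],c["cy"],c["k1"],np.array(c["camera_from_world"])
def proj(n,P):
    f,cx,cy,k,T=cal(n); P=np.atleast_2d(P); q=P@T[:3,:3].T+T[:3,3]
    s=q[:,:2]/q[:,2:]; s=s*(1+k*(s**2).sum(1,keepdims=True)); return s*f+[cx,cy]
def back(n,px,z):
    f,cx,cy,k,T=cal(n); d=(np.atleast_2d(px).astype(float)-[cx,cy])/f; s=d.copy()
    for _ in range(30): s=d/(1+k*(s**2).sum(1,keepdims=True))
    r=np.c_[s,np.ones(len(s))]@T[:3,:3]; o=-T[:3,:3].T@T[:3,3]
    return o+r*((z-o[2])/r[:,2])[:,None]
E
python3 - <<'E'
from h import *
o=manip.get_obs(); print({k:np.round(v,3).tolist() for k,v in o.items()})
for n in("top","side"):
    im=manip.camera(n); cv2.imwrite(f"pics/{n}0.png",im)
    T=cal(n)[4]; print(n,cal(n)[:4],(-T[:3,:3].T@T[:3,3]).round(3), T[:3,:3].round(2).tolist())
    for t in("post","vblock","vblock_lip","vblock_stop","jar","bottle","beaker","driver"):
        for m in manip.masks_of(t,n):
            ys,xs=np.nonzero(m["region"]); r=cv2.minAreaRect(np.c_[xs,ys].astype(np.float32))
            print(n,t,round(m["conf"],2),np.round(m["centre"],1),len(xs),[np.round(a,1).tolist() for a in r],back(n,m["centre"],0.019)[0].round(3))
E
```

```text
{'clock': 0.0, 'joint_pos': [1.219, 0.333, -0.065, 1.461, 0.022, 1.35, -0.088], 'joint_velocities': [-0.0, -0.0, -0.001, 0.001, -0.003, 0.002, -0.002], 'tau': [0.001, -62.544, 0.05, -39.16, 0.016, 0.01, -0.0], 'position': [0.202, -0.591, 0.303], 'ee_rot': [0.987, 0.164, -0.0, -0.001], 'ft_force': [-0.493, -0.193, -0.25], 'torque': [0.135, 0.018, 0.017], 'grasp_force': 0.0, 'grip_width': 1.001}
top (np.float64(397.4547716776898), 321.8871310024656, 197.62608723725688, -0.046147362296021566) [0.5   0.017 0.844] [[0.0, -1.0, 0.0], [-0.99, -0.0, -0.1], [0.1, -0.0, -0.99]]
top post 0.95 [302.2 312.6] 782 [[302.4, 314.0], [13.1, 64.8], 12.9] [0.347 0.053 0.019]
top post 0.71 [291.5 211.9] 1641 [[292.4, 208.9], [20.1, 88.0], 1.0] [0.552 0.076 0.019]
top post 0.71 [237.5 106.8] 2810 [[239.7, 107.5], [25.5, 118.1], 81.4] [0.777 0.195 0.019]
top post 0.51 [393.6 179.5] 5390 [[391.7, 180.3], [90.1, 63.4], 85.5] [ 0.621 -0.137  0.019]
top vblock 0.75 [395.4 183.4] 5369 [[391.5, 180.1], [89.4, 63.8], 85.6] [ 0.613 -0.141  0.019]
top vblock_lip 0.75 [390.8 180.5] 5361 [[391.6, 180.0], [89.4, 62.9]
[... 1122 characters left out ...]
90.0] [0.346 0.051 0.019]
side vblock 0.65 [363.  270.6] 4108 [[364.8, 269.7], [46.0, 100.4], 79.0] [ 0.616 -0.154  0.019]
side vblock_lip 0.86 [363.8 269.5] 4319 [[365.4, 268.8], [48.1, 100.2], 76.4] [ 0.619 -0.151  0.019]
side vblock_stop 0.77 [364.2 268.1] 4266 [[365.0, 268.8], [47.4, 101.1], 77.2] [ 0.62  -0.148  0.019]
side jar 0.96 [395.5 299.2] 727 [[396.4, 301.3], [22.7, 36.0], 9.5] [ 0.656 -0.237  0.019]
side bottle 0.97 [456.7 269. ] 1661 [[455.0, 266.5], [31.9, 64.2], 18.4] [ 0.803 -0.187  0.019]
side beaker 0.92 [308.6 328.7] 1842 [[310.5, 329.5], [55.0, 41.0], 90.0] [ 0.487 -0.27   0.019]
side driver 0.55 [284.4 175.6] 345 [[292.7, 173.4], [10.9, 54.7], 81.9] [0.503 0.228 0.019]
```

View pics/top0.png

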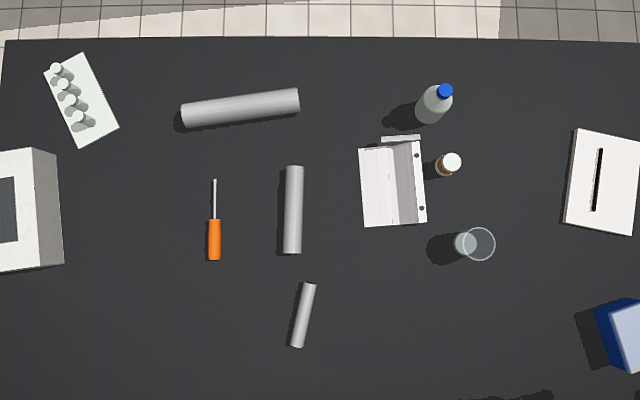

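View pics/side0.png

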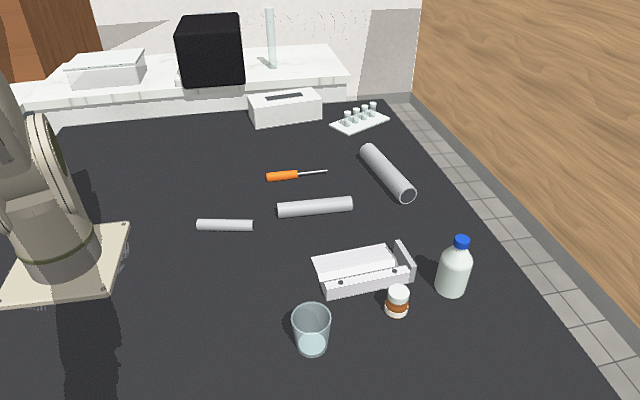

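Three grey tubes could be taken for the post, in top-view pixels:
- (302,314): about 135 mm long, too small.
- (292,209): about 182 × 40 mm, which matches.
- (240,107): about 245 mm long, too big.

I choose (292,209). The V-block is at (391,180), with the stop plate at its top edge around (400,138). Next I'll fit the poses by silhouette and check the choice in a crop.

```bash
cat >> h.py <<'E'
from scipy.optimize import minimize
def prism(pr,x0,x1): return np.array([[x,y,z] for x in(x0,x1) for y,z in pr])/1000
VB=[prism([(72,0),(12,9.5),(-3,0),(-3,1)],-80,90),prism([(-3,0),(-3,1),(-36,34),(-54,34),(-54,0)],-80,90),
    prism([(-54,0),(-54,46),(28,46),(28,0)],90,102)]
a=np.linspace(0,2*np.pi,24,endpoint=False)
PO=[prism(np.c_[19*np.cos(a),19*np.sin(a)],-90,90)]
def rend(n,parts,p,z):
    c,s=np.cos(p[2]),np.sin(p[2]); R=np.array([[c,-s,0],[s,c,0],[0,0,1]]); m=np.zeros((1600,2560),np.uint8)
    for q in parts:
        u=proj(n,q@R.T+[p[0],p[1],z])*4+2
        cv2.fillConvexPoly(m,cv2.convexHull(u.astype(np.float32)).round().astype(np.int32),1)
    return cv2.resize(m.astype(np.float32),(640,400),interpolation=cv2.INTER_AREA)
def fit(parts,z,p0,masks):
    def cost(p): 
        return sum(np.abs(rend(n,parts,p,z)-m).sum()/m.sum() for n,m in masks.items())
    S=np.array([p0]+[np.array(p0)+d for d in np.diag([.01,.01,.08])])
    r=minimize(cost,p0,method="Nelder-Mead",options=dict(initial_simplex=S,xatol=2e-4,fatol=1e-4,maxiter=150))
    return r.x,r.fun
def near(t,n,P):
    ms=[m for m in manip.masks_of(t,n) if m["conf"]>.3]; u=proj(n,P)[0]
    ms=[m for m in ms if np.linalg.norm(np.array(m["centre"])-u)<25]
    return ms[0]["region"].astype(np.float32) if ms else None
def rel(v,p):
    c,s=np.cos(v[2]),np.sin(v[2]); d=np.array(p[:2])-v[:2]; return np.array([c*d[0]+s*d[1],-s*d[0]+c*d[1]])
E
cat > m.py <<'E'
from h import *
import json
out={}
for t,parts,z,p0 in(("post",PO,.019,[.552,.076,0]),("vblock",VB,0,[.615,-.13,.05])):
    ms={n:near(t,n,[p0[0],p0[1],.015]) for n in("top","side")}; ms={n:m for n,m in ms.items() if m is not None}
    p,f=fit(parts,z,p0,ms); print(t,list(ms),p.round(4),round(f,3)); out[t]=p.tolist()
    for n in ms: print(n,fit(parts,z,p0,{n:ms[n]})[0].round(4))
json.dump(out,open("p.json","w"))
v=out["vblock"]; p=out["post"]; print("post in vblock",rel(v,p).round(4),"dyaw",p[2]-v[2])
for t,b in(("jar",[.654,-.24]),("bottle",[.77,-.2]),("beaker",[.49,-.28])): pass
im=cv2.imread("pics/top0.png")
for t,parts,z in(("post",PO,.019),("vblock",VB,0)):
    m=(rend("top",parts,out[t],z)>.5).astype(np.uint8)
    cv2.drawContours(im,cv2.findContours(m,0,2)[0],-1,(0,0,255),1)
cv2.imwrite("pics/crop1.png",cv2.resize(im[90:350,170:500],None,fx=2.3,fy=2.3,interpolation=cv2.INTER_NEAREST))
E
python3 m.py
```

```text
post ['top', 'side'] [ 0.558   0.0746 -0.0234] 0.147
top [ 0.5593  0.0744 -0.0206]
side [ 0.5571  0.0761 -0.0403]
vblock ['top', 'side'] [ 0.6076 -0.1409  0.0677] 0.068
top [ 0.6084 -0.1414  0.0761]
side [ 0.6076 -0.1396  0.0772]
post in vblock [-0.0349  0.2183] dyaw -0.09112596739525604
```

View pics/crop1.png

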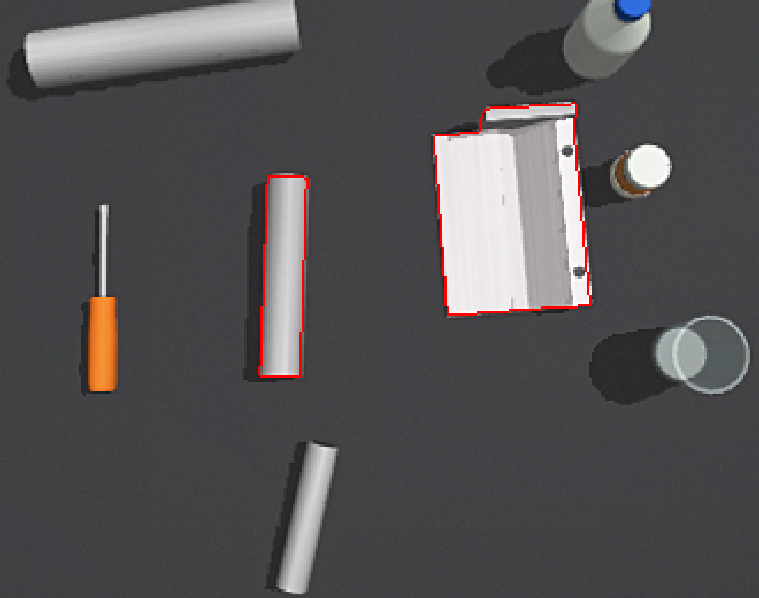

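The red outlines fit the chosen 38 × 180 mm post (crop (285,275)) and the V-block (crop (510,210)). The small post at (305,520) and the big one at (160,40) are decoys. I'll turn the gripper so its finger line runs along the V, then go behind the post.

```bash
R='{"grip":-1,"slide":[0,0,0],"yaw":-0.145}'
python3 -m jog '[{"grip":-1,"slide":[0,0,0],"yaw":-0.145},{"grip":-1,"slide":[0,0,0],"yaw":-0.145},{"grip":-1,"slide":[0,0,0],"yaw":-0.145},{"grip":-1,"slide":[0,0,0],"yaw":-0.145},{"grip":-1,"slide":[0,0,0],"yaw":-0.145},{"grip":-1,"slide":[0,0,0],"yaw":-0.145},{"grip":-1,"slide":[0,0,0],"yaw":-0.145},{"grip":-1,"slide":[0,0,0],"yaw":-0.145}]'
python3 -m jog '[{"grip":-1,"slide":[0,0,0],"yaw":-0.145},{"grip":-1,"slide":[3,1.7,0],"yaw":0},{"grip":-1,"slide":[4,2.3,0],"yaw":0},{"grip":-1,"slide":[4,2.3,0],"yaw":0},{"grip":-1,"slide":[4,2.3,0],"yaw":0},{"grip":-1,"slide":[4,2.3,0],"yaw":0},{"grip":-1,"slide":[4,2.3,0],"yaw":0},{"grip":-1,"slide":[4,2.3,0],"yaw":0}]'
python3 -c "
from h import *
o=manip.get_obs();q=o['ee_rot'];print(o['clock'],o['position'],2*np.arctan2(q[1],q[0]),o['joint_pos'])"
```

```text
clock: 1.9
position: [0.2018, -0.5915, 0.3039]
ee_rot: [0.733, 0.68, -0.0, 0.0]
ft_force: [0.5, 0.0, -0.2]
grip_width: 0.999
grasp_force: 0.0
clock: 2.7
position: [0.3401, -0.3105, 0.3042]
ee_rot: [0.685, 0.729, -0.0, 0.0]
ft_force: [1.1, -0.2, 0.0]
grip_width: 0.999
grasp_force: 0.0
2.7 [ 0.34005104 -0.31054232  0.30415438] 1.6336919025339545 [ 1.11218589 -0.0092695  -0.46383994  1.85226995 -0.00377261  1.29686949
  0.71227637]
```

```bash
python3 -m jog '[{"grip":-1,"slide":[4,2.2,0],"yaw":-0.01},{"grip":-1,"slide":[4,2.2,0],"yaw":0},{"grip":-1,"slide":[4,2.2,0],"yaw":0},{"grip":-1,"slide":[4,2.2,0],"yaw":0},{"grip":-1,"slide":[4,2.2,0],"yaw":0},{"grip":-1,"slide":[4,2.2,0],"yaw":0},{"grip":-1,"slide":[4,2.2,0],"yaw":0},{"grip":-1,"slide":[4,2.2,0],"yaw":0}]'
python3 -m jog '[{"grip":-1,"slide":[4,2.2,0],"yaw":0},{"grip":-1,"slide":[4,2.2,0],"yaw":0},{"grip":-1,"slide":[3.2,2,0],"yaw":0},{"grip":-1,"slide":[0,0,4],"yaw":0},{"grip":-1,"slide":[0,0,4],"yaw":0},{"grip":-1,"slide":[0,0,4],"yaw":0},{"grip":-1,"slide":[0,0,4],"yaw":0},{"grip":-1,"slide":[0,0,3],"yaw":0}]'
python3 -m jog '[{"grip":-1,"slide":[0,0,0],"yaw":0},{"grip":-1,"slide":[0,0,0],"yaw":0}]'
python3 -c "
from h import *
o=manip.get_obs();q=o['ee_rot'];print(o['clock'],o['position'],2*np.arctan2(q[1],q[0]),rel([.608,-.141,.072],o['position']))
im=manip.camera('side');cv2.imwrite('pics/s1.png',cv2.resize(im[100:340,200:500],None,fx=2.4,fy=2.4))"
```

```text
clock: 3.5
position: [0.4926, 0.0211, 0.3044]
ee_rot: [0.681, 0.732, 0.0, 0.001]
ft_force: [0.5, -1.4, -0.3]
grip_width: 1.003
grasp_force: 0.0
clock: 4.3
position: [0.5471, 0.1354, 0.1115]
ee_rot: [0.681, 0.732, -0.001, -0.0]
ft_force: [0.7, -1.5, 1.0]
grip_width: 0.999
grasp_force: 0.0
clock: 4.5
position: [0.548, 0.1361, 0.1147]
ee_rot: [0.681, 0.732, 0.0, -0.0]
ft_force: [-0.7, -0.1, 0.2]
grip_width: 0.996
grasp_force: 0.0
4.5 [0.54802079 0.13607295 0.11465298] 1.6438717926155315 [-0.03989179  0.28066986]
```

View pics/s1.png

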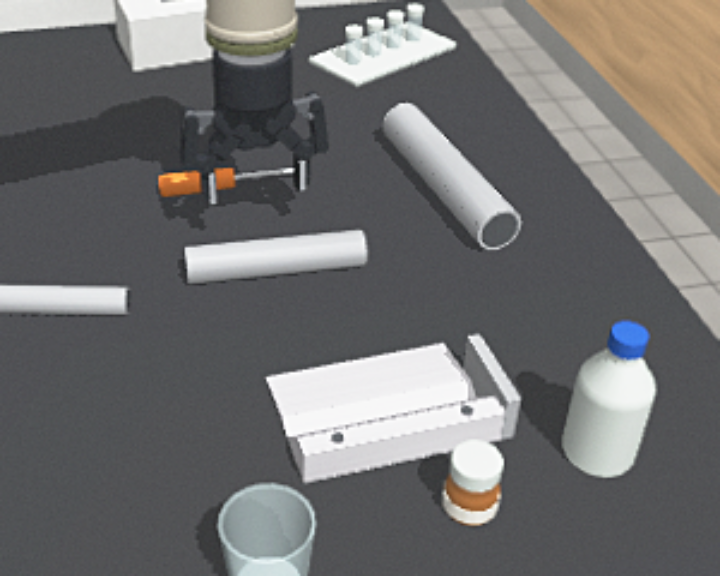

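The open gripper stands behind the post: finger tips at crop (212,200) and (302,188), post at (275,257), driver clear behind. I'll work out the tip height from those pixels.

```bash
python3 -c "
from h import *
for u in([200+212/2.4,100+201/2.4],[200+302/2.4,100+188/2.4]):
  for z in(.03,.04,.05,.06): print(z,back('side',[u],z)[0].round(3), rel([.608,-.141,.072],back('side',[u],z)[0]).round(3))"
```

```text
0.03 [0.507 0.17  0.03 ] [-0.079  0.317]
0.04 [0.505 0.154 0.04 ] [-0.081  0.302]
0.05 [0.504 0.139 0.05 ] [-0.083  0.287]
0.06 [0.503 0.124 0.06 ] [-0.086  0.272]
0.03 [0.606 0.176 0.03 ] [0.021 0.316]
0.04 [0.603 0.161 0.04 ] [0.017 0.301]
0.05 [0.6   0.146 0.05 ] [0.013 0.286]
0.06 [0.597 0.13  0.06 ] [0.009 0.272]
```

```bash
python3 -m jog '[{"grip":-1,"slide":[0,0,2],"yaw":0},{"grip":-1,"slide":[0,0,2],"yaw":0},{"grip":-1,"slide":[-1,0,0],"yaw":0},{"grip":-1,"slide":[-1,0,0],"yaw":0},{"grip":-1,"slide":[-0.4,0,0],"yaw":0},{"grip":-1,"slide":[-0.4,0,0],"yaw":0},{"grip":-1,"slide":[-0.4,0,0],"yaw":0},{"grip":-1,"slide":[-0.4,0,0],"yaw":0}]'
python3 -m jog '[{"grip":-1,"slide":[-0.4,0,0],"yaw":0},{"grip":-1,"slide":[-0.4,0,0],"yaw":0},{"grip":-1,"slide":[-0.4,0,0],"yaw":0},{"grip":-1,"slide":[-0.4,0,0],"yaw":0},{"grip":-1,"slide":[-0.4,0,0],"yaw":0},{"grip":-1,"slide":[-0.4,0,0],"yaw":0},{"grip":-1,"slide":[-0.4,0,0],"yaw":0},{"grip":-1,"slide":[-0.4,0,0],"yaw":0}]'
cat > w.py <<'E'
from h import *
import sys,json
V=[.608,-.141,.072]
o=manip.get_obs(); g=rel(V,o["position"]); print("t",o["clock"],"tcp V",g.round(4),"z",o["position"][2].round(4),"f",o["ft_force"].round(1))
x0,y0,z=map(float,sys.argv[1:4]); c,s=np.cos(V[2]),np.sin(V[2])
P=np.array([V[0]+c*x0-s*y0,V[1]+s*x0+c*y0,z]); ms={}
for n in("top","side"):
    im=manip.camera(n); m=near("post",n,P)
    if len(sys.argv)>4: cv2.imwrite(f"pics/{n}{sys.argv[4]}.png",cv2.resize(im[90:340,200:500],None,fx=2.4,fy=2.4))
    if m is not None: ms[n]=m; p,f=fit(PO,z,[P[0],P[1],.05],{n:m}); print(n,rel(V,p).round(4),"dyaw",round(p[2]-V[2],3),round(f,2),int(m.sum()))
E
python3 w.py -0.04 0.19 0.019 a
```

```text
clock: 5.35
position: [0.5506, 0.0998, 0.0744]
ee_rot: [0.681, 0.732, 0.0, 0.0]
ft_force: [-0.5, -0.0, -0.6]
grip_width: 0.997
grasp_force: 0.2
clock: 6.15
position: [0.5528, 0.0677, 0.0739]
ee_rot: [0.681, 0.732, -0.0, 0.0]
ft_force: [0.7, 0.9, 0.6]
grip_width: 1.0
grasp_force: 0.2
t 6.15 tcp V [-0.04    0.2121] z 0.0739 f [0.7 0.9 0.6]
side [-0.0389  0.1761] dyaw -0.097 0.05 1312
```

View pics/sidea.png

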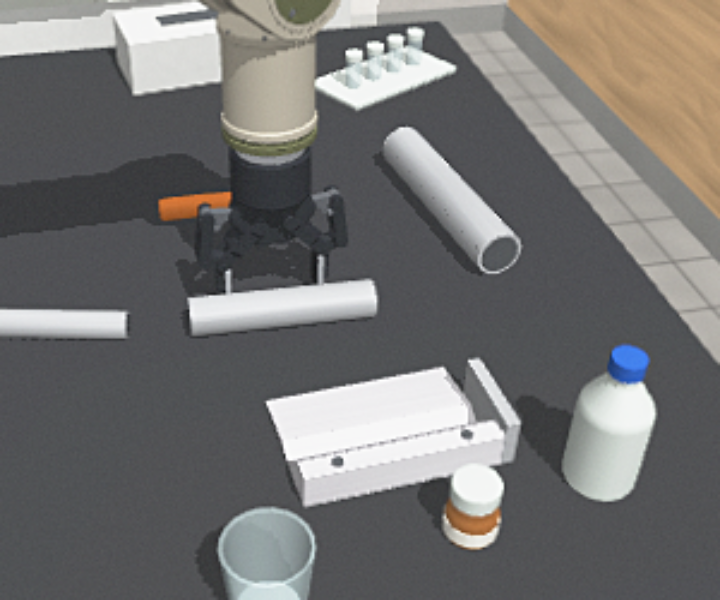

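The post at crop (283,307) is rolling ahead of the two fingers with its heading unchanged (about -0.097 rad to the V). Contact is on the -x finger. I'll keep rolling.

```bash
python3 -m jog '[{"grip":-1,"slide":[-0.4,0,0],"yaw":0},{"grip":-1,"slide":[-0.4,0,0],"yaw":0},{"grip":-1,"slide":[-0.4,0,0],"yaw":0},{"grip":-1,"slide":[-0.4,0,0],"yaw":0},{"grip":-1,"slide":[-0.4,0,0],"yaw":0},{"grip":-1,"slide":[-0.4,0,0],"yaw":0},{"grip":-1,"slide":[-0.4,0,0],"yaw":0},{"grip":-1,"slide":[-0.4,0,0],"yaw":0}]'|head -2
python3 -m jog '[{"grip":-1,"slide":[-0.4,0,0],"yaw":0},{"grip":-1,"slide":[-0.4,0,0],"yaw":0},{"grip":-1,"slide":[-0.4,0,0],"yaw":0},{"grip":-1,"slide":[-0.4,0,0],"yaw":0},{"grip":-1,"slide":[-0.4,0,0],"yaw":0},{"grip":-1,"slide":[-0.4,0,0],"yaw":0},{"grip":-1,"slide":[-0.4,0,0],"yaw":0},{"grip":-1,"slide":[-0.4,0,0],"yaw":0}]'|head -2
python3 w.py -0.045 0.115 0.019 b
```

```text
clock: 7.15
position: [0.5551, 0.0358, 0.0739]
clock: 7.95
position: [0.5575, 0.0039, 0.0739]
t 7.95 tcp V [-0.04    0.1481] z 0.0739 f [-0.4  0.5  0.9]
side [-0.0457  0.1128] dyaw -0.093 0.04 1424
```

```bash
python3 -m jog '[{"grip":-1,"slide":[-0.4,0,0],"yaw":0},{"grip":-1,"slide":[-0.4,0,0],"yaw":0},{"grip":-1,"slide":[-0.4,0,0],"yaw":0},{"grip":-1,"slide":[-0.4,0,0],"yaw":0},{"grip":-1,"slide":[-0.4,0,0],"yaw":0},{"grip":-1,"slide":[-0.4,0,0],"yaw":0},{"grip":-1,"slide":[-0.4,0,0],"yaw":0},{"grip":-1,"slide":[-0.4,0,0],"yaw":0}]'|head -2
python3 -m jog '[{"grip":-1,"slide":[-0.4,0,0],"yaw":0},{"grip":-1,"slide":[-0.4,0,0],"yaw":0},{"grip":-1,"slide":[-0.4,0,0],"yaw":0},{"grip":-1,"slide":[-0.4,0,0],"yaw":0},{"grip":-1,"slide":[-0.4,0,0],"yaw":0},{"grip":-1,"slide":[-0.4,0,0],"yaw":0},{"grip":-1,"slide":[-0.4,0,0],"yaw":0}]'|head -2
python3 w.py -0.05 0.055 0.021 c
```

```text
clock: 8.95
position: [0.5598, -0.0281, 0.0739]
clock: 9.65
position: [0.5618, -0.0539, 0.0743]
t 9.65 tcp V [-0.0398  0.0902] z 0.0743 f [-3.3 12.5 10.3]
side [-0.0491  0.0623] dyaw 0.0 0.04 1538
```

View pics/sidec.png

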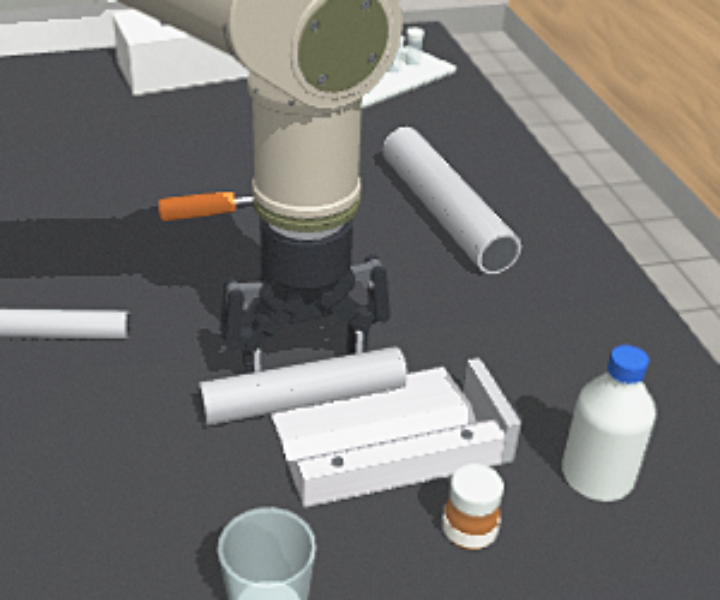

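The post at crop (305,385) is now parallel to the V (0.00 rad), on the foot of the ramp, with both fingers behind it. Continuing up over the lip with a slight rise.

```bash
python3 -m jog '[{"grip":-1,"slide":[-0.4,0,-0.05],"yaw":0},{"grip":-1,"slide":[-0.4,0,-0.05],"yaw":0},{"grip":-1,"slide":[-0.4,0,-0.05],"yaw":0},{"grip":-1,"slide":[-0.4,0,-0.05],"yaw":0},{"grip":-1,"slide":[-0.4,0,-0.05],"yaw":0},{"grip":-1,"slide":[-0.4,0,-0.05],"yaw":0},{"grip":-1,"slide":[-0.4,0,-0.05],"yaw":0},{"grip":-1,"slide":[-0.4,0,-0.05],"yaw":0}]'|head -4
python3 w.py -0.05 0.03 0.0255 d
```

```text
clock: 10.65
position: [0.5655, -0.083, 0.0796]
ee_rot: [0.679, 0.734, 0.003, -0.0]
ft_force: [-2.0, 17.0, 14.0]
t 10.65 tcp V [-0.0382  0.0609] z 0.0796 f [-2. 17. 14.]
side [-0.0481  0.0322] dyaw -0.001 0.06 1597
```

```bash
python3 -m jog '[{"grip":-1,"slide":[-0.3,0,-0.03],"yaw":0},{"grip":-1,"slide":[-0.3,0,-0.03],"yaw":0},{"grip":-1,"slide":[-0.3,0,-0.03],"yaw":0},{"grip":-1,"slide":[-0.3,0,-0.03],"yaw":0},{"grip":-1,"slide":[-0.3,0,-0.03],"yaw":0},{"grip":-1,"slide":[-0.3,0,-0.03],"yaw":0},{"grip":-1,"slide":[-0.3,0,-0.03],"yaw":0},{"grip":-1,"slide":[-0.2,0,-0.03],"yaw":0}]'|head -4
python3 w.py -0.05 0.005 0.025 e
```

```text
clock: 11.65
position: [0.5665, -0.1094, 0.081]
ee_rot: [0.68, 0.733, 0.001, 0.0]
ft_force: [0.2, 0.1, -1.6]
t 11.65 tcp V [-0.0391  0.0345] z 0.081 f [ 0.2  0.1 -1.6]
side [-0.0468  0.001 ] dyaw 0.01 0.05 1751
```

View pics/sidee.png

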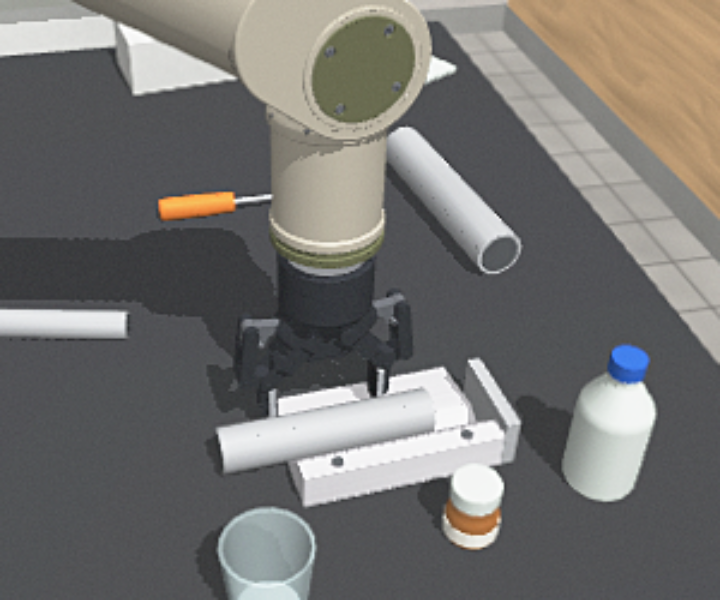

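The post lies in the V (crop (325,428)), x ≈ -47 mm, parallel, and the fingers carry no load. Next I'll back off, rise, shut the gripper, and go to the free end.

```bash
python3 -m jog '[{"grip":-1,"slide":[0.8,0,-0.5],"yaw":0},{"grip":-1,"slide":[0,0,-3],"yaw":0},{"grip":-1,"slide":[0,0,-2.5],"yaw":0},{"grip":1,"slide":[-0.8,-3,0],"yaw":0},{"grip":1,"slide":[-1,-3.5,0],"yaw":0},{"grip":1,"slide":[-1.2,-3.5,0],"yaw":0},{"grip":1,"slide":[-1.2,-3.6,0],"yaw":0},{"grip":1,"slide":[0,0,0],"yaw":0}]' 20
python3 -m jog '[{"grip":1,"slide":[0,0,0],"yaw":0},{"grip":1,"slide":[0,0,0],"yaw":0},{"grip":1,"slide":[0,0,2],"yaw":0},{"grip":1,"slide":[0,0,2],"yaw":0},{"grip":1,"slide":[0,0,1.2],"yaw":0},{"grip":1,"slide":[0,0,0],"yaw":0}]'
python3 w.py -0.047 0.00 0.025 f
```

```text
clock: 12.65
position: [0.4285, -0.1564, 0.1397]
ee_rot: [0.682, 0.731, -0.002, -0.001]
ft_force: [0.0, -0.9, -0.0]
grip_width: 0.144
grasp_force: 0.0
clock: 13.25
position: [0.4325, -0.1532, 0.087]
ee_rot: [0.68, 0.733, 0.0, -0.001]
ft_force: [-0.5, -0.4, 0.1]
grip_width: -0.003
grasp_force: 0.0
t 13.25 tcp V [-0.1759  0.0004] z 0.087 f [-0.5 -0.4  0.1]
top [-0.0449 -0.0001] dyaw 0.005 0.1 1531
side [-0.0469 -0.    ] dyaw -0.016 0.04 1793
```

View pics/sidef.png

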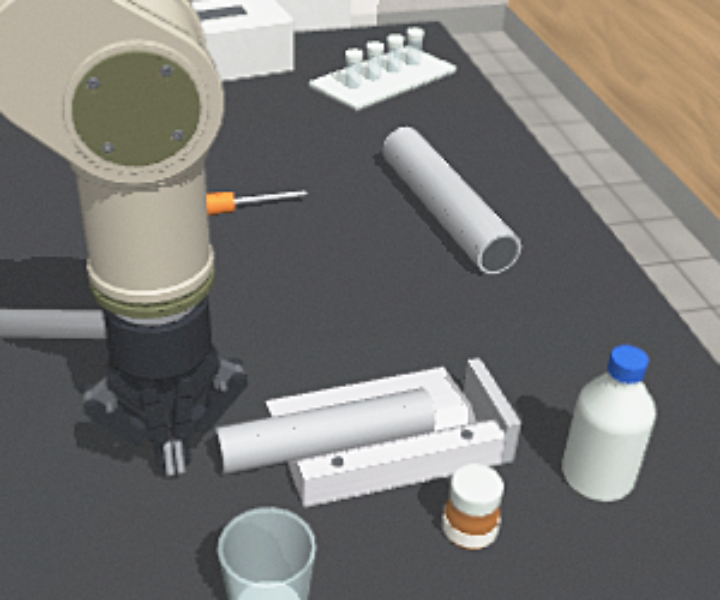

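The shut fingertips (crop (174,470)) stand just short of the post's free end (222,447), on its axis. I'll raise 1 cm so the pads meet the rim, then push along +x.

```bash
python3 -m jog '[{"grip":1,"slide":[0,0.8,-1],"yaw":0},{"grip":1,"slide":[0,0.8,0],"yaw":0},{"grip":1,"slide":[0,0.4,0],"yaw":0},{"grip":1,"slide":[0,0.4,0],"yaw":0},{"grip":1,"slide":[0,0.4,0],"yaw":0},{"grip":1,"slide":[0,0.4,0],"yaw":0},{"grip":1,"slide":[0,0.4,0],"yaw":0},{"grip":1,"slide":[0,0.4,0],"yaw":0}]'
python3 -m jog '[{"grip":1,"slide":[0,0.3,0],"yaw":0},{"grip":1,"slide":[0,0.3,0],"yaw":0},{"grip":1,"slide":[0,0.3,0],"yaw":0},{"grip":1,"slide":[0,0.3,0],"yaw":0}]'|head -4
python3 w.py -0.025 0.00 0.025 g
```

```text
clock: 14.25
position: [0.4705, -0.1517, 0.0976]
ee_rot: [0.681, 0.732, -0.002, -0.002]
ft_force: [-14.5, -0.7, 12.1]
grip_width: 0.0
grasp_force: 7.2
clock: 14.65
position: [0.4811, -0.151, 0.0975]
ee_rot: [0.681, 0.732, -0.004, -0.003]
ft_force: [-23.7, -0.3, 21.7]
t 14.65 tcp V [-0.1273 -0.0009] z 0.0975 f [-23.7  -0.3  21.7]
top [-0.0204 -0.0003] dyaw 0.015 0.31 1262
side [-0.0202  0.001 ] dyaw 0.003 0.06 1679
```

The upward force (about 22 N) means the flared outside of the finger is bearing on the rim. I'll back off and turn the tool 90° so the flat side of the fingers faces the post end.

```bash
python3 -m jog '[{"grip":1,"slide":[0,-1,0],"yaw":0},{"grip":1,"slide":[0,-2.5,0],"yaw":0},{"grip":1,"slide":[0,0,0],"yaw":0.145},{"grip":1,"slide":[0,0,0],"yaw":0.145},{"grip":1,"slide":[0,0,0],"yaw":0.145},{"grip":1,"slide":[0,0,0],"yaw":0.145},{"grip":1,"slide":[0,0,0],"yaw":0.145},{"grip":1,"slide":[0,0,0],"yaw":0.145}]'|head -2
python3 -m jog '[{"grip":1,"slide":[0,0,0],"yaw":0.145},{"grip":1,"slide":[0,0,0],"yaw":0.145},{"grip":1,"slide":[0,0,0],"yaw":0.145},{"grip":1,"slide":[0,0,0],"yaw":0.145},{"grip":1,"slide":[0,0,0.4],"yaw":0.12},{"grip":1,"slide":[0,0,0],"yaw":0}]'
python3 w.py -0.02 0.00 0.025 i
python3 -c "
from h import *
q=manip.get_obs()['ee_rot'];print(2*np.arctan2(q[1],q[0]))"
```

```text
clock: 15.65
position: [0.4493, -0.153, 0.0983]
clock: 16.25
position: [0.4492, -0.153, 0.094]
ee_rot: [0.999, 0.036, -0.0, -0.0]
ft_force: [-0.6, 0.1, -0.1]
grip_width: -0.001
grasp_force: 0.0
t 16.25 tcp V [-0.1593 -0.0005] z 0.094 f [-0.6  0.1 -0.1]
top [-0.0199 -0.0004] dyaw 0.003 0.03 1638
side [-0.0204  0.0011] dyaw 0.002 0.05 1689
0.07662555250014033
```

View pics/sidei.png

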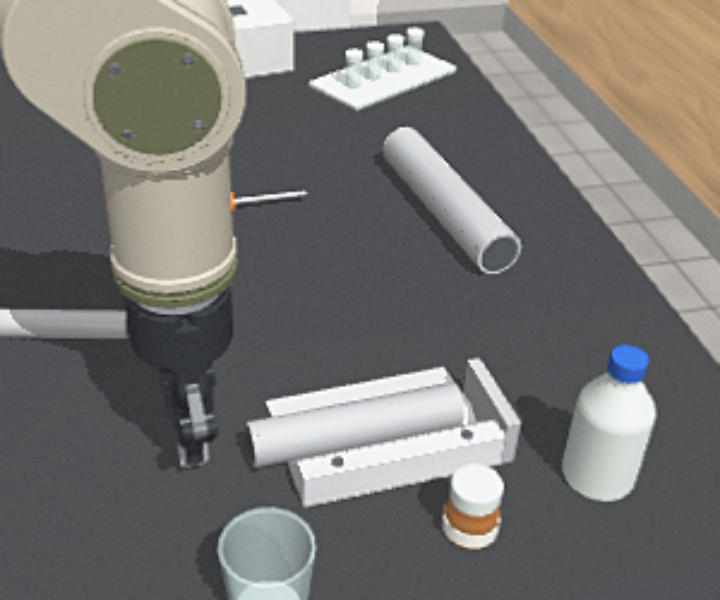

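The post is flat in the V (crop (355,425)), with 20 mm left to go; the fingertips are at (193,462). Pushing with the flat side now, along +tool x.

```bash
python3 -m jog '[{"grip":1,"slide":[1.2,0,0],"yaw":0},{"grip":1,"slide":[1.2,0,0],"yaw":0},{"grip":1,"slide":[0.6,0,0],"yaw":0},{"grip":1,"slide":[0.3,0,0],"yaw":0},{"grip":1,"slide":[0.3,0,0],"yaw":0},{"grip":1,"slide":[0.3,0,0],"yaw":0},{"grip":1,"slide":[0.3,0,0],"yaw":0},{"grip":1,"slide":[0.3,0,0],"yaw":0}]'|head -4
python3 w.py -0.015 0.00 0.025 j
```

```text
clock: 17.25
position: [0.4923, -0.1499, 0.0938]
ee_rot: [0.999, 0.037, -0.003, -0.0]
ft_force: [-10.4, 0.3, 7.5]
t 17.25 tcp V [-0.116  -0.0006] z 0.0938 f [-10.4   0.3   7.5]
top [-0.0104  0.0004] dyaw -0.004 0.16 1431
side [-0.0129  0.0004] dyaw 0.02 0.07 1670
```

```bash
python3 -m jog '[{"grip":1,"slide":[0.25,0,0],"yaw":0},{"grip":1,"slide":[0.25,0,0],"yaw":0},{"grip":1,"slide":[0.25,0,0],"yaw":0}]'|head -4
python3 -m jog '[{"grip":1,"slide":[0.2,0,0],"yaw":0}]'|head -4
python3 -m jog '[{"grip":1,"slide":[0.2,0,0],"yaw":0}]'|head -4
python3 w.py -0.002 0.00 0.025 k
```

```text
clock: 17.75
position: [0.5023, -0.1492, 0.0943]
ee_rot: [0.999, 0.037, 0.0, 0.0]
ft_force: [-1.3, -0.3, -1.8]
clock: 17.85
position: [0.5043, -0.1491, 0.0943]
ee_rot: [0.999, 0.037, 0.0, 0.0]
ft_force: [-1.1, -0.6, -0.0]
clock: 17.95
position: [0.5058, -0.1489, 0.0941]
ee_rot: [0.999, 0.037, -0.0, -0.0]
ft_force: [-9.7, -1.0, 2.8]
t 17.95 tcp V [-0.1025 -0.0006] z 0.0941 f [-9.7 -1.   2.8]
top [ 0.0036 -0.0001] dyaw -0.006 0.17 1416
side [-0.0009  0.0006] dyaw 0.003 0.08 1705
```

```bash
python3 -m jog '[{"grip":1,"slide":[0.15,0,0],"yaw":0}]'|head -4
python3 -m jog '[{"grip":1,"slide":[0.15,0,0],"yaw":0}]'|head -4
python3 -m jog '[{"grip":1,"slide":[0.1,0,0],"yaw":0}]'|head -4
```

```text
clock: 18.25
position: [0.506, -0.1489, 0.0941]
ee_rot: [0.999, 0.037, -0.002, 0.0]
ft_force: [-16.6, 1.3, 10.2]
clock: 18.35
position: [0.5062, -0.1489, 0.094]
ee_rot: [0.999, 0.037, -0.004, 0.0]
ft_force: [-26.0, 0.8, 21.0]
clock: 18.45
position: [0.5064, -0.1489, 0.094]
ee_rot: [0.999, 0.036, -0.005, 0.0]
ft_force: [-28.2, 1.1, 25.0]
```

The tool has stopped while the force climbs, so the post's end is against the stop. Backing off along the axis, then rising clear and checking.

```bash
python3 -m jog '[{"grip":1,"slide":[-0.5,0,0],"yaw":0},{"grip":1,"slide":[-1.5,0,0],"yaw":0},{"grip":1,"slide":[-3,0,0],"yaw":0},{"grip":1,"slide":[-2,0,-2],"yaw":0},{"grip":1,"slide":[0,0,-4],"yaw":0},{"grip":1,"slide":[0,0,-4],"yaw":0},{"grip":1,"slide":[0,0,-4],"yaw":0},{"grip":1,"slide":[0,0,0],"yaw":0}]'|head -4
python3 w.py 0 0.00 0.025 l
```

```text
clock: 19.25
position: [0.4432, -0.1542, 0.2401]
ee_rot: [0.999, 0.037, 0.005, 0.002]
ft_force: [-0.5, 0.4, -0.1]
t 19.25 tcp V [-0.1653 -0.0013] z 0.2401 f [-0.5  0.4 -0.1]
top [-0.0003 -0.0003] dyaw 0.006 0.04 1602
side [-0.0009  0.001 ] dyaw -0.008 0.06 1816
```

View pics/sidel.png

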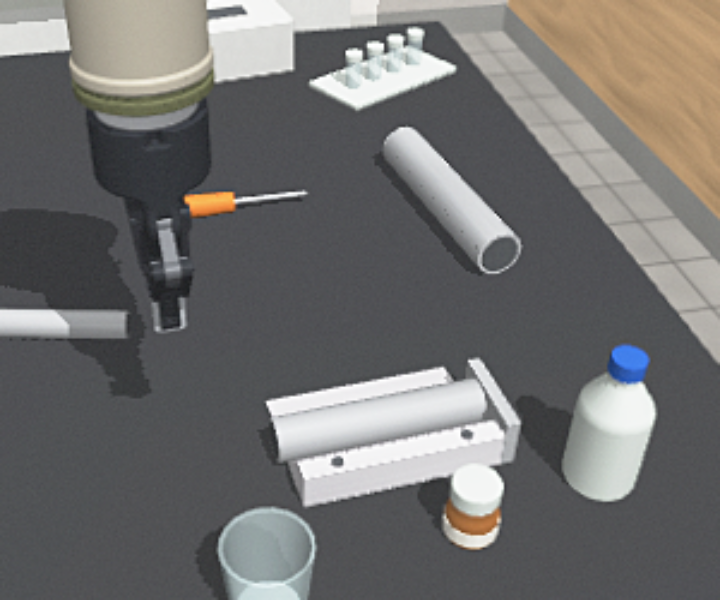

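View pics/topl.png

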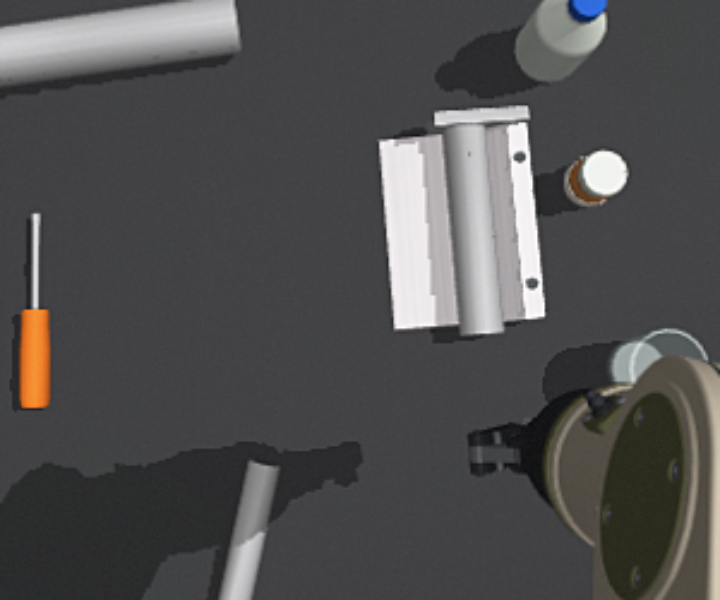

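Both views show the post lying in the V with its end at the stop plate (side (487,400), top (466,125)). The measured offset is under 1 mm and the robot is clear of everything. Handing in.

```bash
python3 -c "
from workcell import manip
print(manip.hand_in())"
```

```text
the job is handed in; nothing more can be done
None
```

I rolled the post up the ramp into the V-block and pushed it endways against the stop plate. The last measurement put it within about 1 mm of home, with the arm clear and the other items looking undisturbed. I handed it in at about 19 s; the hand-in gave no verdict.

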